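# Change the display piece balanced on the upturned bowl

## Task

On this flea-market tool stall an upturned round-bottomed steel bowl serves as display stand, and a wooden hand plane is balanced on top of it. Lift the plane off and lay it flat, sole down, on the floor of the open plastic crate; then take the longer of the two wooden plasterer's floats and balance it sole down on the very top of the bowl, so that it stays there by itself, close to level. Set both down gently, without dropping them, and leave the shorter float, the jar and the hammer where they are.

Things in the scene. Friction and masses are not known exactly. Their poses are not given: they have to be found in the camera images.
- bowl: Upturned round-bottomed polished steel bowl, fixed to the table. Its outside is part of a sphere of radius 90 mm with no flat on top; 80 mm high, rim flange 194 mm across and 4 mm thick lying on the table. Origin: centre of the rim, on the table; z up.
- bowl_top (a point): The highest point of the bowl's dome, 80 mm above the table: the point to balance on.
- plane: Loose wooden hand plane, 0.35-0.5 kg, balanced level on the bowl's top at any yaw; slides off if pushed. Block 180 mm long (own x), 54 wide (own y), 40 high, straight sides, best pinched across y at mid-length. Knob at x +62 mm, rear grip at -62 mm, and blade and wedge between them, all up to 68 mm above the sole. Origin: centre of the flat sole, under its weight; z up.
- crate: Open-topped grey plastic crate, fixed to the table, outside 260 mm (own x) by 200 mm (own y) by 55 mm high, walls 6 mm thick, so 248 by 188 mm inside. Origin: centre of its underside.
- crate_in (a point): Centre of the crate's inner floor, 6 mm above the table; axes as the crate's (x along its long side).
- float_a: Longer float, loose, 0.2-0.4 kg, sole down on the table. Wooden board 200 mm (own x) by 95 (own y) by 14, flat sole. Over its middle a bar handle along x, 120 mm long, 28 wide, 42 to 68 mm above the sole, on posts at x +-44 mm; pinch it at mid-length. Symmetric: balances on its centre, 10 mm off tilts it about 0.14 rad. Origin: centre of the sole; z up.
- float_b: The shorter float, loose, a bystander: same form, board 135 mm long by 95 mm wide, handle bar 90 mm long. Origin: centre of the sole. The two floats may lie in each other's places.
- jar: Loose glass jar with a steel cap, 68 mm across, 90 mm high, a bystander. Origin: centre of its underside.
- hammer: Loose hammer, 240 mm long, lying on the table beyond the bowl, a bystander. Its handle points along its own -x.
Not all that is in view belongs to the job. Leave any purple or yellow look-alike of the plane alone.

How it is judged:
On the way, in this order (a step that is already met when the one before it is completed fails the run):
1. the plane lies sole down on the floor of the crate (x of plane in the frame of crate_in between -0.115 and 0.115 m and y of plane in the frame of crate_in between -0.085 and 0.085 m and z of plane in the frame of crate_in between -0.005 and 0.008 m and angle between plane's own z axis and vertical below 0.15 rad), for 0.2 s.
2. the longer float rests on the top of the bowl, near level (horizontal distance between float_a and bowl_top below 0.025 m and z of float_a in the frame of bowl_top between -0.01 and 0.012 m and angle between float_a's own z axis and vertical below 0.2 rad and contact force between float_a and bowl above 0.5 N), for 0.2 s.
At the end, for the whole second after the job is handed in: Plane flat (0.15 rad) on the crate floor (8 mm), its centre within 115 mm along and 85 mm across of the middle. Longer float on the bowl, centre within 25 mm of the top in plan and 10 mm in height, tilted under 0.2 rad, released; float under 0.04 m/s and 0.5 rad/s, plane under 0.03 m/s (all of step 1 and all of step 2 and linear speed of plane below 0.03 m/s and linear speed of float_a below 0.04 m/s and angular speed of float_a below 0.5 rad/s and contact force between float_a and the fingers below 0.02 N); the robot touches nothing.
It fails at once if the plane is dropped (moves faster than 0.8 m/s out of the fingers) (linear speed of plane above 0.8 m/s and contact force between plane and the fingers below 0.02 N).
It fails at once if the longer float is dropped (moves faster than 0.8 m/s out of the fingers) (linear speed of float_a above 0.8 m/s and contact force between float_a and the fingers below 0.02 N).
It fails at once if the shorter float is moved by more than 30 mm (distance of float_b from where it was at the start of the episode above 0.03 m).
It fails at once if the jar is moved by more than 30 mm (distance of jar from where it was at the start of the episode above 0.03 m).
It fails at once if the hammer is moved by more than 30 mm (distance of hammer from where it was at the start of the episode above 0.03 m).
It also fails if it takes over 59 s, if anything falls off the work surface, if the arm or the gripper's body presses on something with over 40 N, if the wrist force passes 120 N, or if a joint passes its speed limit or range.

## Robot

A 6-joint arm with a two-finger parallel gripper is mounted at the origin on the work surface. World frame = base frame: x ahead of the robot, y to its left, z up, the work surface at z = 0. Lengths are in m, angles in rad, forces in N, time in s.
With the tool pointing down it reaches from about 0.275 to 0.975 m from the base axis. Payload 8.4 kg.
Tool frame: the origin (TCP) lies at the very end of the fingers, on their centre line; the grasp point (between the pads) lies 19 mm behind it (grasp_offset is the distance from the TCP to the grasp point, in m); z points along the fingers, y is the line along which they close (so a half turn about z gives the same grasp; the last joint's range is limited). The gripper opens to 92 mm and grips with 3 to 60 N. Pads are 20 mm wide; open, the fingers measure 128 mm over their backs; the gripper's body (75 mm by 189 mm) begins 69 mm behind the grasp point.
Start: joints at [-1.308, 0.353, 1.633, -0, 1.155, -0.002], TCP at [0.164, -0.603, 0.215] pointing down, gripper open.
Joint ranges: [-2.63, 2.63], [-0.92, 2.1], [0.06, 2.66], [-1.3, 4.44], [0, 2.69], [-3.02, 3.02]. Speed limits (rad/s): [2.22, 2.22, 2.79, 3.14, 3.14, 3.14].

## Interface

Orientations are given as a rotation vector (axis times angle).
In Python, from rig import get_state, snapshot, job_done, grasp_offset gives the robot as it stands. The module is installed in compiled form; this text tells all that it offers.
- The arm moves only by the tool jog_arm, never from a script. Its argument "increments" is one flat list of numbers, 6 for each row, row after row: the shift along the tool's x, y, z in m, then the turn, a rotation vector about the tool's x, y, z in degrees. A call has 1 to 5 rows; each row is the pose to reach, as a shift and turn from the pose commanded when the call began, along the tool's axes at that moment; what a row does not reach only later rows make up. A row lasts 1/12 s, in which the tool goes at most 41.7 mm and 7.16 degrees, less where a joint would pass 70% of its speed; a pose out of reach is approached as far as the arm can. A call with a gripper value outside its range is refused whole. "fingers" is the closure, from 0 (fully open) to 1 (shut), set as the call begins (left out, the last holds). The fingers move at their own pace and stop on an object; "newtons" is the grip in N (left out, the last holds). Time passes only in rows, so rows that repeat a pose let the fingers close. It gives the time, the measured TCP pose, the force, the opening and the grip force at its end, in the units of the state.
- get_state(): the state, without advancing time (a new reading comes with each control period).
- snapshot(name): name is "scene" or "side" or "wrist"; returns a dict with "pixels" (384x512x3 uint8, blue, green, red), "K" (3x3 intrinsics, pixels), "k1" (the pictures are not rectified: a ray, as slopes to the right and down, at radius r is drawn at 1 + k1 r^2 times it, then the intrinsics apply), "world_from_camera" (4x4, takes a point from camera to world coordinates). Camera axes: x right, y down, z forward; pixel columns grow to the right and rows downward; lengths in m; the calibration is good to about 2 mm. A picture is of the moment at which its call begins. There is no depth.
- job_done(): hands the job in; it is judged then, once.
The state is a dict: "time_s": time; "joints": joint angles; "dq": joint speeds; "effort": joint torques, N m; "eef_pos": TCP position; "eef_rot": TCP orientation; "ft_force": force on the tool from outside, world axes, zero at the start; "torque": the same for the moment, N m; "gripper_width": finger opening in m; "grasp_force": force on a finger pad.
Only numpy, scipy, OpenCV 4.12 (cv2) and the standard library are available. Lean on these libraries where they do the work, as an engineer would, in place of code of your own. Each camera call takes 0.05 s, during which the arm holds its last target. There are 200 camera calls.

## Working session

There is one attempt and no reset: what is moved stays moved. The work goes in short steps, Python scripts to look and compute and a tool call to move; the robot and the scene stay as the last step left them, time stands still between calls to the robot, and variables do not carry over. Pictures are saved under pics/ and viewed, at most 11 in all, crops included, and the job is handed in when it is done.

Besides the shell and the picture viewer there is one more tool, called after "Emit:" as name(argument=value, ...) on one line, values as JSON. jog_arm: Moves the arm, as the interface text tells. Its arguments: {"type":"object","properties":{"increments":{"type":"array","items":{"type":"number"}},"fingers":{"type":"number"},"newtons":{"type":"number"}},"required":["increments"]}

```bash
mkdir -p pics; cat > h.py <<'E'
import numpy as np, cv2, pickle
from rig import get_state, snapshot, job_done, grasp_offset
from scipy.spatial.transform import Rotation as R
def shot(name,fn=None):
    s=snapshot(name)
    if fn: cv2.imwrite(f'pics/{fn}.png',s['pixels'])
    pickle.dump(s,open(f'pics/{fn or name}.pkl','wb'))
    return s
def load(fn): return pickle.load(open(f'pics/{fn}.pkl','rb'))
def ray(s,uv):
    p=cv2.undistortPoints(np.array(uv,float).reshape(-1,1,2),np.array(s['K']),np.array([s['k1'],0,0,0,0.]))[:,0]
    T=np.array(s['world_from_camera']); d=np.c_[p,np.ones(len(p))]@T[:3,:3].T
    return T[:3,3],d
def onz(s,uv,z):
    o,d=ray(s,uv); return o+d*((z-o[2])/d[:,2])[:,None]
def proj(s,P):
    T=np.linalg.inv(np.array(s['world_from_camera'])); p=np.array(P,float).reshape(-1,3)@T[:3,:3].T+T[:3,3]
    q=p[:,:2]/p[:,2:]; q=q*(1+s['k1']*(q**2).sum(1))[:,None]
    K=np.array(s['K']); return q@K[:2,:2].T+K[:2,2]
E
python3 - <<'E'
from h import *
np.set_printoptions(precision=4,suppress=True)
a=shot('scene','scene0');b=shot('side','side0')
print(a['K'],a['k1'],np.array(a['world_from_camera']),np.array(b['world_from_camera']))
print(get_state(),grasp_offset)
E
```

```text
[[364.1344   0.     254.893 ]
 [  0.     364.1344 195.7671]
 [  0.       0.       1.    ]] -0.11634961535584884 [[ 0.324   0.6289 -0.7068  1.3534]
 [ 0.9459 -0.2004  0.2552 -0.3077]
 [ 0.0189 -0.7513 -0.6597  0.9184]
 [ 0.      0.      0.      1.    ]] [[-0.991  -0.0918  0.0971  0.3952]
 [-0.1327  0.59   -0.7964  0.9104]
 [ 0.0158 -0.8022 -0.5969  0.777 ]
 [ 0.      0.      0.      1.    ]]
{'time_s': 0.1, 'joints': array([-1.3084,  0.3536,  1.6341,  0.    ,  1.1552, -0.0024]), 'dq': array([ 0.0009, -0.0048, -0.0016, -0.0018,  0.0007, -0.0008]), 'effort': array([ -0.0002, -59.4906, -33.4931,   0.07  ,   0.0183,  -0.    ]), 'eef_pos': array([ 0.1634, -0.6028,  0.214 ]), 'eef_rot': array([-3.1129, -0.4146,  0.0002]), 'ft_force': array([ 0.2835, -0.1684, -0.5468]), 'torque': array([-0.0074, -0.0195, -0.0358]), 'grasp_force': 0.0, 'gripper_width': 0.09163521411500171} 0.0187
```

View pics/scene0.png

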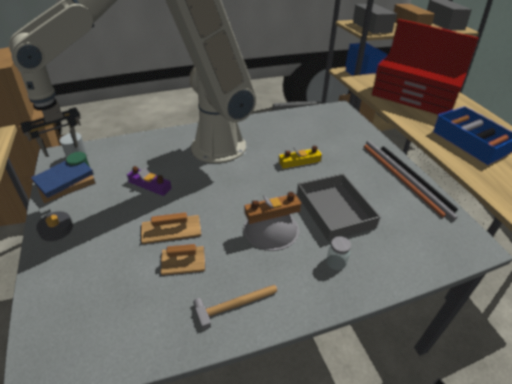

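View pics/side0.png

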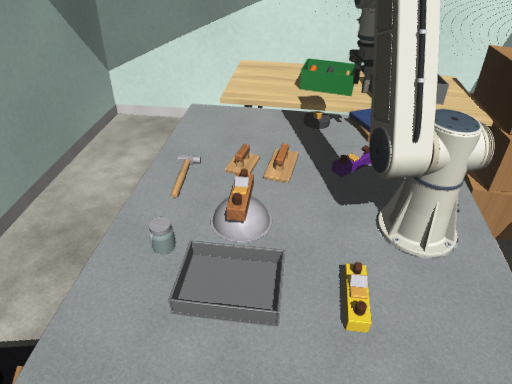

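The scene view shows the plane at about (272,207) on the bowl at (274,230), the crate at (337,207), the longer float at (171,228), the shorter one at (183,260), the jar at (339,252) and the hammer at (235,303). The side view shows the plane at (240,197), the bowl at (241,217), the crate at (230,283), and the floats at (282,163) (long) and (243,160) (short).

```bash
python3 - <<'E'
from h import *
np.set_printoptions(precision=4,suppress=True)
a=load('scene0');b=load('side0')
def wood(s,box):
    x0,y0,x1,y1=box; h=cv2.cvtColor(s['pixels'],cv2.COLOR_BGR2HSV)[y0:y1,x0:x1]
    m=((h[...,0]<24)&(h[...,1]>90)&(h[...,2]>50)).astype(np.uint8)
    n,l,st,c=cv2.connectedComponentsWithStats(m)
    out=[]
    for i in range(1,n):
        if st[i,4]>60:
            cn=cv2.findContours((l==i).astype(np.uint8),0,cv2.CHAIN_APPROX_NONE)[0][0][:,0]+[x0,y0]
            out.append((st[i,4],c[i]+[x0,y0],cn))
    return out
for nm,s,box in [('planeS',a,(235,180,310,225)),('planeD',b,(215,165,262,230)),('flS',a,(130,205,215,280)),('flD',b,(220,140,305,185))]:
    for ar,c,cn in wood(s,box):
        z={'p':.1,'f':.014}[nm[0]]
        r=cv2.minAreaRect(onz(s,cn,z)[:,:2].astype(np.float32))
        print(nm,ar,c,r)
# crate: top rim from side view / inner floor
for nm,s,box in [('S',a,(290,165,390,250)),('D',b,(165,235,295,330))]:
    x0,y0,x1,y1=box;g=cv2.cvtColor(s['pixels'],cv2.COLOR_BGR2GRAY)[y0:y1,x0:x1]
    m=(g<75).astype(np.uint8); m=cv2.morphologyEx(m,cv2.MORPH_CLOSE,np.ones((5,5)))
    cn=max(cv2.findContours(m,0,cv2.CHAIN_APPROX_NONE)[0],key=cv2.contourArea)[:,0]+[x0,y0]
    q=cv2.approxPolyDP(cn,5,True)[:,0]; print('crate',nm,np.percentile(g,[5,25,50,75,95]),cv2.contourArea(cn),q.tolist(),onz(s,q,.055)[:,:2].tolist())
crop=lambda s,b:cv2.resize(s['pixels'][b[1]:b[3],b[0]:b[2]],(400,300),interpolation=cv2.INTER_CUBIC)
o=np.vstack([np.hstack([crop(a,(240,170,400,290)),crop(b,(160,225,300,330))]),np.hstack([crop(b,(190,160,290,235)),crop(a,(120,195,240,285))])])
cv2.imwrite('pics/crop1.png',o)
E
```

```text
planeS 955 [272.7518 207.8785] ((0.5466817021369934, 0.04861314594745636), (0.09336348623037338, 0.19735096395015717), 0.97602778673172)
planeD 989 [239.1031 192.9949] ((0.568098783493042, 0.01895134150981903), (0.09395630657672882, 0.2777537405490875), 5.202755928039551)
flS 1370 [169.6869 227.5255] ((0.4462536573410034, -0.28747880458831787), (0.19852833449840546, 0.12243965268135071), 82.80487823486328)
flS 1121 [182.0937 259.1481] ((0.5969631671905518, -0.27301040291786194), (0.13437804579734802, 0.11215882003307343), 79.7806625366211)
flD 666 [242.8453 163.2282] ((0.5974300503730774, -0.26837819814682007), (0.27183225750923157, 0.11356118321418762), 89.65730285644531)
flD 809 [281.0606 164.288 ] ((0.44902169704437256, -0.3020235002040863), (0.2618221938610077, 0.09444846957921982), 83.058837890625)
crate S [ 44.  58. 111. 130. 134.] 3909.5 [[342, 175], [290, 193], [290, 213], [300, 214], [320, 246], [336, 235], [366, 233], [378, 220]] [[0.41548336150615006, 0.3900639678935563], [0.45279006087931173, 0.15304099431582818], [0.5495105140206417, 0.1119010150857856], [0.5646100119627715, 0.14267461131911263], [0.71630627626988, 0.14357956353758144], [0.6905222843788434, 0.21440085312488705], [0.7142994571412354, 0.31380504387101743], [0.6748839227325928, 0.3865717995676214]]
crate D [ 70.45 103.   114.   142.   148.  ] 234.0 [[191, 243], [172, 298], [183, 299], [178, 294]] [[0.6578473996935186, 0.21779266875423375], [0.6533413507382784, 0.40143863363424603], [0.6270184999829068, 0.4000010993818801], [0.6427798231690487, 0.3879368357568381]]
```

View pics/crop1.png

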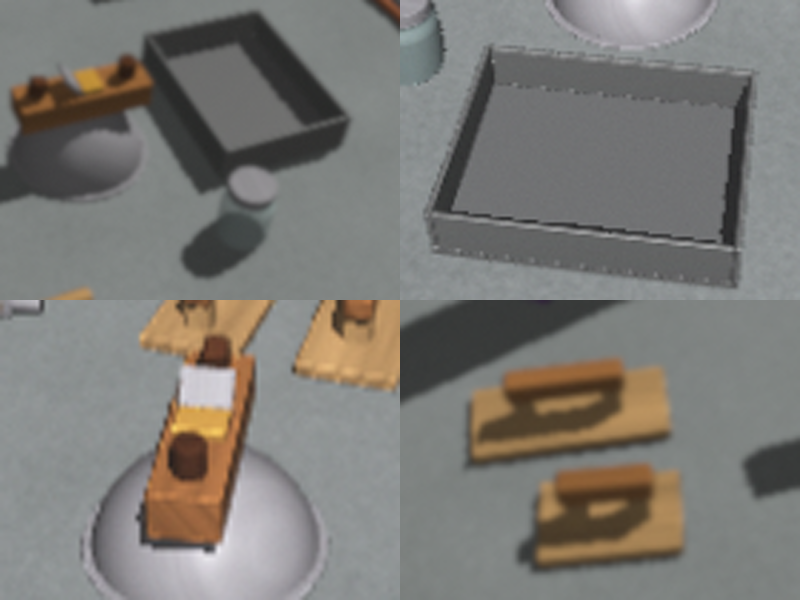

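The crops show the crate's rim corners in the side view at about (191.5,241), (285,250), (280,312) and (170,298.5). The bowl rim spans (211..272, 220) with its lowest point at (242,241.5). The plane's front bottom corners are at about (226,204)-(244,204).

```bash
python3 - <<'E'
from h import *
from scipy.optimize import least_squares
np.set_printoptions(precision=4,suppress=True)
a=load('scene0');b=load('side0')
q=onz(b,[[191.5,240.8],[285,250.2],[279.7,312.5],[169.8,298.5]],.055)[:,:2];print('crate',q,q.mean(0),cv2.minAreaRect(q.astype(np.float32)))
t=np.linspace(0,2*np.pi,181)
def ext(c):
    C=np.c_[c[0]+.097*np.cos(t),c[1]+.097*np.sin(t),0*t+.003]
    B=proj(b,C);A=proj(a,C)
    return [B[:,0].min()-210.8,B[:,0].max()-272,B[:,1].max()-241.5,A[:,0].min()-243.2,A[:,0].max()-297.2,A[:,1].max()-249.5]
r=least_squares(ext,[.57,.05]);print('bowl',r.x,r.fun)
c=r.x
print('current TCP->above bowl', c-get_state()['eef_pos'][:2])
s=shot('wrist');print(np.array(s['world_from_camera']),s['K'],R.from_rotvec(get_state()['eef_rot']).as_matrix())
E
```

```text
crate [[0.6588 0.2094]
 [0.4035 0.2063]
 [0.4004 0.4033]
 [0.658  0.4037]] [0.5302 0.3057] ((0.5295872092247009, 0.30533328652381897), (0.25762122869491577, 0.19704589247703552), 0.22513249516487122)
bowl [0.5489 0.0426] [-0.435   0.5246 -0.2485 -0.8766  1.0507 -0.1153]
current TCP->above bowl [0.3854 0.6454]
[[ 0.2627 -0.9347 -0.2394  0.2294]
 [-0.9649 -0.2551 -0.0627 -0.5844]
 [-0.0025  0.2474 -0.9689  0.3842]
 [ 0.      0.      0.      1.    ]] [[280.7044   0.     255.8957]
 [  0.     280.7044 185.9033]
 [  0.       0.       1.    ]] [[ 0.9652  0.2617 -0.0002]
 [ 0.2617 -0.9652  0.001 ]
 [ 0.     -0.001  -1.    ]]
```

```bash
cat >> h.py <<'E'
def inc(xyz,yaw,n=1,st=None):
    """tool-frame increment from the present pose to xyz with tool pointing down, tool x at yaw (deg)"""
    st=st or get_state(); M=R.from_rotvec(st['eef_rot'])
    y=np.radians(yaw); c,s_=np.cos(y),np.sin(y)
    T=R.from_matrix(np.array([[c,s_,0],[s_,-c,0],[0,0,-1.]]))
    d=M.inv().apply(np.array(xyz)-st['eef_pos']); r=(M.inv()*T).as_rotvec(degrees=True)
    print('shift',d.round(4),'turn',r.round(2),'t',st['time_s'])
E
python3 -c "
from h import *
inc([.549,.06,.36],90)"
```

```text
shift [ 0.5455 -0.539  -0.1454] turn [-5.000e-02 -4.000e-02 -7.483e+01] t 0.15
```

Emit:
jog_arm(increments=[0.04,-0.04,-0.03,0,0,-4,0.08,-0.08,-0.06,0,0,-8,0.1,-0.1,-0.08,0,0,-15,0.12,-0.12,-0.1,0,0,-22,0.15,-0.15,-0.11,0,0,-29])

```text
time_s: 0.57
eef_pos: [0.2551, -0.4437, 0.3149]
eef_rot: [2.906, 1.188, 0.0]
ft_force: [0.5, 0.1, 0.8]
gripper_width: 0.0918
grasp_force: 0.0
```

```bash
python3 -c "
from h import *
inc([.549,.06,.36],90)"
```

```text
shift [ 0.5626 -0.1534 -0.0456] turn [  0.07   0.06 -45.52] t 0.5667
```

Emit:
jog_arm(increments=[0.56,-0.153,-0.045,0,0,-45.5,0.56,-0.153,-0.045,0,0,-45.5,0.56,-0.153,-0.045,0,0,-45.5,0.56,-0.153,-0.045,0,0,-45.5,0.56,-0.153,-0.045,0,0,-45.5])

```text
time_s: 0.98
eef_pos: [0.3605, -0.2637, 0.3295]
eef_rot: [2.401, 2.026, 0.0]
ft_force: [1.6, -0.8, -0.3]
gripper_width: 0.0918
grasp_force: 0.0
```

```bash
python3 -c "
from h import *
inc([.549,.06,.36],90)"
```

```text
shift [ 0.3508  0.1313 -0.0305] turn [ 0.02  0.01 -9.69] t 0.9833
```

Emit:
jog_arm(increments=[0.35,0.131,-0.03,0,0,-9.7,0.35,0.131,-0.03,0,0,-9.7,0.35,0.131,-0.03,0,0,-9.7,0.35,0.131,-0.03,0,0,-9.7,0.35,0.131,-0.03,0,0,-9.7])

```text
time_s: 1.4
eef_pos: [0.4661, -0.0847, 0.3462]
eef_rot: [2.227, 2.215, 0.0]
ft_force: [1.5, -1.0, 0.1]
gripper_width: 0.0921
grasp_force: 0.0
```

```bash
python3 -c "
from h import *
inc([.549,.06,.36],90)"
```

```text
shift [ 0.1451  0.0821 -0.0138] turn [ 0.02  0.01 -0.31] t 1.4
```

Emit:
jog_arm(increments=[0.035,0.02,-0.004,0,0,0,0.07,0.04,-0.008,0,0,-0.3,0.105,0.06,-0.01,0,0,-0.3,0.13,0.075,-0.013,0,0,-0.3,0.145,0.082,-0.014,0,0,-0.3])

```text
time_s: 1.82
eef_pos: [0.5498, 0.0609, 0.3598]
eef_rot: [-2.219, -2.223, -0.001]
ft_force: [-1.6, 0.1, -0.3]
gripper_width: 0.092
grasp_force: 0.0
```

Emit:
jog_arm(increments=[0,0,0,0,0,0,0,0,0,0,0,0,0,0,0,0,0,0])

```text
time_s: 2.07
eef_pos: [0.5479, 0.0571, 0.3596]
eef_rot: [-2.222, -2.221, 0.002]
ft_force: [-0.5, -0.4, 0.3]
gripper_width: 0.0921
grasp_force: 0.0
```

```bash
python3 -c "
from h import *
s=shot('wrist','w1'); cv2.imwrite('pics/w1b.png',cv2.resize(s['pixels'],(800,600),interpolation=cv2.INTER_CUBIC)); print(get_state()['eef_pos'])"
```

```text
[0.54785467 0.05681063 0.35973634]
```

View pics/w1b.png

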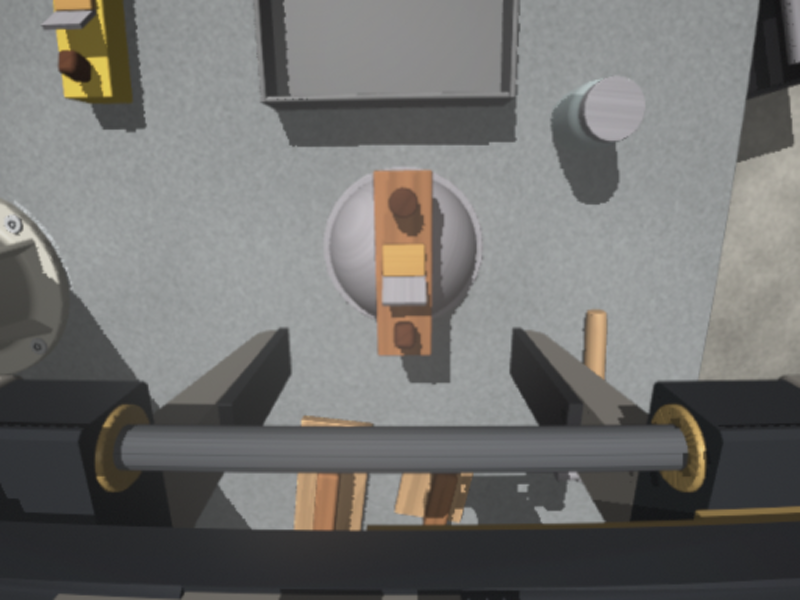

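The wrist view (800x600) shows the plane block from (374,170) to (433,355) and the bowl rim from x=325 to 481. The crate's near edge runs (262,100)-(515,100), with the floats at the bottom around (335,475) and (430,490).

```bash
python3 - <<'E'
from h import *
from scipy.optimize import least_squares
np.set_printoptions(precision=4,suppress=True)
s=load('w1'); x0,y0,x1,y1=230,100,290,240
h=cv2.cvtColor(s['pixels'],cv2.COLOR_BGR2HSV)[y0:y1,x0:x1]
m=((h[...,0]<24)&(h[...,1]>90)&(h[...,2]>40)).astype(np.uint8)
m=cv2.morphologyEx(m,cv2.MORPH_CLOSE,np.ones((15,15)))
cn=max(cv2.findContours(m,0,1)[0],key=cv2.contourArea)[:,0]+[x0,y0]
print('plane mask',cv2.minAreaRect(onz(s,cn,.12)[:,:2].astype(np.float32)))
q=onz(s,np.array([[374,170],[432,170],[433,354],[378,356]])/1.5625,.12)[:,:2];print(q,q.mean(0))
f=lambda c:(lambda P:[P[:,0].min()-325/1.5625,P[:,0].max()-481/1.5625,P[:,1].min()-168/1.5625])(proj(s,[[c[0]+.097*np.cos(t),c[1]+.097*np.sin(t),.003] for t in np.linspace(0,6.283,181)]))
r=least_squares(f,[.549,.043]);print('bowl',r.x,r.fun)
print('crate near',onz(s,np.array([[262,101],[516,99]])/1.5625,.055)[:,:2])
b=load('side0')
print('jar',onz(s,np.array([[613,109]])/1.5625,.09))
E
```

```text
plane mask ((0.5488602519035339, 0.046160563826560974), (0.052049364894628525, 0.17710934579372406), 0.9805716276168823)
[[ 0.523   0.135 ]
 [ 0.5755  0.1351]
 [ 0.5797 -0.0429]
 [ 0.5246 -0.0451]] [0.5507 0.0455]
bowl [0.55   0.0425] [-1.2889  1.2877  0.1038]
crate near [[0.4058 0.2051]
 [0.6641 0.2069]]
jar [[0.7489 0.1933 0.09  ]]
```

```bash
python3 -c "
from h import *
inc([.549,.045,.086],91)"
```

```text
shift [-0.0117  0.0013  0.2737] turn [-0.03  0.02 -1.06] t 2.1167
```

Emit:
jog_arm(increments=[-0.006,0.001,0.035,0,0,-0.5,-0.012,0.001,0.07,0,0,-1,-0.012,0.001,0.11,0,0,-1,-0.012,0.001,0.15,0,0,-1,-0.012,0.001,0.18,0,0,-1])

```text
time_s: 2.53
eef_pos: [0.5477, 0.0442, 0.1774]
eef_rot: [-2.204, -2.238, 0.002]
ft_force: [-0.5, 0.6, -0.4]
gripper_width: 0.0919
grasp_force: 0.0
```

Emit:
jog_arm(increments=[0,0,0.03,0,0,0,0,0,0.05,0,0,0,0,0,0.065,0,0,0,0,0,0.065,0,0,0,0,0,0.065,0,0,0])

```text
time_s: 2.95
eef_pos: [0.5488, 0.0448, 0.1148]
eef_rot: [-2.203, -2.238, 0.002]
ft_force: [-0.0, -0.4, 0.4]
gripper_width: 0.0916
grasp_force: 0.0
```

```bash
python3 -c "
from h import *
inc([.549,.045,.086],91)
s=shot('wrist','w2')
m=(lambda h:((h[...,0]<24)&(h[...,1]>90)&(h[...,2]>40)))(cv2.cvtColor(s['pixels'],cv2.COLOR_BGR2HSV)).astype(np.uint8)
"
```

```text
shift [0.0002 0.0002 0.0288] turn [-0.08  0.01 -0.09] t 2.95
```

View pics/w2.png

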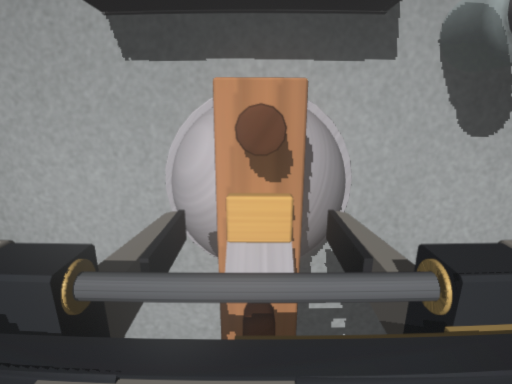

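The close view shows the plane block centred at x≈260 with edges at (214..306,79), the fingers straddling it evenly at 184 and 328, and the bowl rim from 166 to 350.

```bash
python3 - <<'E'
from h import *
from scipy.optimize import least_squares
np.set_printoptions(precision=4,suppress=True)
s=load('w2')
print(onz(s,[[214.5,79],[305.5,79],[221,335],[297,335]],.12))
f=lambda c:(lambda P:[P[:,0].min()-166,P[:,0].max()-350])(proj(s,[[c[0]+.097*np.cos(t),.0435+.097*np.sin(t),.003] for t in np.linspace(0,6.283,361)]))
r=least_squares(f,[.549]);print('bowl',r.x,r.fun)
E
```

```text
[[ 0.5234  0.1335  0.12  ]
 [ 0.574   0.1343  0.12  ]
 [ 0.5245 -0.0374  0.12  ]
 [ 0.5785 -0.0364  0.12  ]]
bowl [0.5498] [-1.5144  1.515 ]
```

Emit:
jog_arm(increments=[0,0.001,0.01,0,0,0,0,0.001,0.02,0,0,0,0,0.001,0.028,0,0,0,0,0.001,0.029,0,0,0,0,0.001,0.029,0,0,0])

```text
time_s: 3.42
eef_pos: [0.5499, 0.0458, 0.0852]
eef_rot: [-2.202, -2.24, 0.002]
ft_force: [-0.0, 0.6, -0.8]
gripper_width: 0.0921
grasp_force: 0.0
```

Emit:
jog_arm(increments=[0,0,0,0,0,0,0,0,0,0,0,0,0,0,0,0,0,0,0,0,0,0,0,0,0,0,0,0,0,0], fingers=1, newtons=25)

```text
time_s: 3.83
eef_pos: [0.5506, 0.0458, 0.0862]
eef_rot: [2.202, 2.24, 0.0]
ft_force: [-0.1, 0.6, 0.3]
gripper_width: 0.061
grasp_force: 0.0
```

Emit:
jog_arm(increments=[0,0,0,0,0,0,0,0,0,0,0,0,0,0,0,0,0,0,0,0,0,0,0,0,0,0,0,0,0,0])

```text
time_s: 4.25
eef_pos: [0.5506, 0.0458, 0.0861]
eef_rot: [2.202, 2.24, 0.0]
ft_force: [-0.8, 0.2, 3.2]
gripper_width: 0.0538
grasp_force: 25.0
```

Emit:
jog_arm(increments=[0,0,-0.005,0,0,0,0,0,-0.02,0,0,0,0,0,-0.045,0,0,0,0,0,-0.07,0,0,0,0,0,-0.09,0,0,0])

```text
time_s: 4.67
eef_pos: [0.55, 0.0457, 0.177]
eef_rot: [-2.202, -2.24, 0.001]
ft_force: [0.2, -0.4, -5.2]
gripper_width: 0.0542
grasp_force: 25.0
```

Emit:
jog_arm(increments=[0.01,0,-0.005,0,0,-5,0.03,0,-0.01,0,0,-11,0.055,0,-0.01,0,0,-17,0.08,0,-0.01,0,0,-23,0.105,0,-0.01,0,0,-29])

```text
time_s: 5.08
eef_pos: [0.5479, 0.1515, 0.1856]
eef_rot: [-1.565, -2.723, 0.001]
ft_force: [0.8, -0.3, -5.2]
gripper_width: 0.0541
grasp_force: 25.0
```

```bash
python3 -c "
from h import *
inc([.533,.306,.18],180); print(get_state()['joints'])"
```

```text
shift [0.1409 0.065  0.0056] turn [-6.000e-02 -5.000e-02 -5.975e+01] t 5.0833
[ 2.67164034e-01  2.96549931e-01  1.78410031e+00 -4.15226396e-06
  1.06223903e+00 -2.60723317e-01]
```

Emit:
jog_arm(increments=[0.025,0.01,0,0,0,-6,0.05,0.02,0,0,0,-12,0.075,0.03,0,0,0,-18,0.1,0.045,0,0,0,-24,0.12,0.055,0,0,0,-30])

```text
time_s: 5.5
eef_pos: [0.5355, 0.284, 0.1854]
eef_rot: [-0.805, -3.036, 0.001]
ft_force: [0.4, -0.1, -5.1]
gripper_width: 0.0536
grasp_force: 25.0
```

```bash
python3 -c "
from h import *
inc([.533,.306,.18],180)"
```

```text
shift [0.0131 0.0179 0.0054] turn [ -0.03  -0.06 -29.7 ] t 5.5
```

Emit:
jog_arm(increments=[0.003,0.004,0,0,0,-6,0.006,0.008,0,0,0,-12,0.009,0.013,0,0,0,-18,0.012,0.017,0,0,0,-24,0.013,0.018,0,0,0,-29.7])

```text
time_s: 5.92
eef_pos: [0.5333, 0.3047, 0.1852]
eef_rot: [0.0, -3.14, 0.001]
ft_force: [-0.1, 0.1, -5.0]
gripper_width: 0.0537
grasp_force: 25.0
```

Emit:
jog_arm(increments=[0,0,0.01,0,0,0,0,0,0.035,0,0,0,0,0,0.065,0,0,0,0,0,0.09,0,0,0,0,0,0.11,0,0,0])

```text
time_s: 6.33
eef_pos: [0.5325, 0.3032, 0.0728]
eef_rot: [-0.015, -3.139, 0.003]
ft_force: [-0.2, 1.0, -5.2]
gripper_width: 0.054
grasp_force: 25.0
```

```bash
python3 -c "
from h import *
inc([.533,.306,.012],180)
shot('wrist','w3')"
```

```text
shift [-0.0007  0.0029  0.0608] turn [-0.1  -0.16 -0.54] t 6.3333
```

View pics/w3.png

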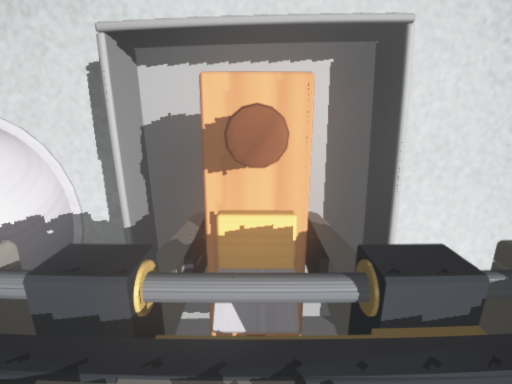

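The plane sits centred between the crate walls (plane x 203..311, walls 105..408), so I lower it.

Emit:
jog_arm(increments=[0,0.002,0.015,0,0,-0.5,0,0.003,0.03,0,0,-0.5,0,0.003,0.042,0,0,-0.5,0,0.003,0.05,0,0,-0.5,0,0.003,0.054,0,0,-0.5])

```text
time_s: 6.8
eef_pos: [0.5334, 0.3068, 0.0207]
eef_rot: [0.003, -3.14, 0.002]
ft_force: [-0.2, -0.6, -4.5]
gripper_width: 0.0539
grasp_force: 25.0
```

Emit:
jog_arm(increments=[0,0,0.001,0,0,0,0,0,0.002,0,0,0,0,0,0.003,0,0,0,0,0,0.004,0,0,0,0,0,0.005,0,0,0])

```text
time_s: 7.22
eef_pos: [0.5345, 0.3075, 0.0175]
eef_rot: [-0.005, 3.141, 0.001]
ft_force: [-0.0, -1.2, -4.2]
gripper_width: 0.054
grasp_force: 25.0
```

Emit:
jog_arm(increments=[0,0,0.001,0,0,0,0,0,0.001,0,0,0,0,0,0.001,0,0,0])

```text
time_s: 7.47
eef_pos: [0.5341, 0.3073, 0.016]
eef_rot: [-0.005, 3.142, 0.0]
ft_force: [-0.3, 0.6, -4.3]
gripper_width: 0.0541
grasp_force: 25.0
```

Emit:
jog_arm(increments=[0,0,0.001,0,0,0,0,0,0.002,0,0,0,0,0,0.003,0,0,0,0,0,0.003,0,0,0])

```text
time_s: 7.8
eef_pos: [0.5339, 0.3072, 0.0126]
eef_rot: [0.005, -3.141, 0.0]
ft_force: [-0.3, 0.6, -5.8]
gripper_width: 0.0538
grasp_force: 25.0
```

Emit:
jog_arm(increments=[0,0,0.0005,0,0,0,0,0,0.001,0,0,0,0,0,0.001,0,0,0])

```text
time_s: 8.05
eef_pos: [0.5341, 0.3073, 0.0123]
eef_rot: [-0.005, 3.142, -0.0]
ft_force: [-2.1, -1.2, 0.0]
gripper_width: 0.0537
grasp_force: 25.0
```

Emit:
jog_arm(increments=[0,0,0.0005,0,0,0,0,0,0.0005,0,0,0])

```text
time_s: 8.22
eef_pos: [0.5341, 0.3073, 0.0122]
eef_rot: [-0.005, 3.142, -0.0]
ft_force: [-2.7, -1.6, 6.4]
gripper_width: 0.0541
grasp_force: 25.0
```

Emit:
jog_arm(increments=[0,0,0,0,0,0,0,0,0,0,0,0,0,0,0,0,0,0,0,0,0,0,0,0,0,0,0,0,0,0], fingers=0)

```text
time_s: 8.63
eef_pos: [0.5343, 0.3074, 0.0114]
eef_rot: [-0.005, 3.141, 0.0]
ft_force: [-0.1, -0.1, 0.0]
gripper_width: 0.0853
grasp_force: 0.0
```

Emit:
jog_arm(increments=[0,0,-0.005,0,0,0,0,0,-0.03,0,0,0,0,0,-0.07,0,0,0,0,0,-0.11,0,0,0,0,0,-0.15,0,0,0])

```text
time_s: 9.05
eef_pos: [0.5337, 0.3071, 0.1632]
eef_rot: [0.005, -3.141, 0.001]
ft_force: [-0.5, -0.1, -0.8]
gripper_width: 0.0916
grasp_force: 0.0
```

```bash
python3 - <<'E'
from h import *
np.set_printoptions(precision=4,suppress=True)
s=load('scene0'); a=shot('scene','scene1');b=shot('side','side1')
h=cv2.cvtColor(a['pixels'],cv2.COLOR_BGR2HSV)
for nm,x0,y0,x1,y1 in [('long',130,205,212,243),('short',150,243,215,280)]:
    p=h[y0:y1,x0:x1]; m=((p[...,0]<24)&(p[...,1]>90)&(p[...,2]>50)).astype(np.uint8)
    cn=max(cv2.findContours(m,0,1)[0],key=cv2.contourArea)[:,0]+[x0,y0]
    print(nm,cv2.minAreaRect(onz(a,cn,.014)[:,:2].astype(np.float32)))
# board corners by eye from crop1 (3.333x): long
q=np.array([[471,395],[664,367],[670,436],[471,460]])-[400,300]; q=q/3.333+[120,195]
Q=onz(a,q,.014)[:,:2]; print(Q,Q.mean(0))
H=np.array([[503,375],[622,360],[622,375],[506,398]])-[400,300]; H=H/3.333+[120,195];print('handle',onz(a,H,.068)[:,:2])
c=lambda s,b:cv2.resize(s['pixels'][b[1]:b[3],b[0]:b[2]],(400,300),interpolation=cv2.INTER_CUBIC)
cv2.imwrite('pics/c2.png',np.hstack([c(b,(160,225,300,330)),c(b,(220,140,308,206))]))
E
```

```text
long ((0.44704437255859375, -0.28577080368995667), (0.19550955295562744, 0.12181132286787033), 82.26190185546875)
short ((0.5950960516929626, -0.27283522486686707), (0.1303100883960724, 0.11663061380386353), 79.28636932373047)
[[ 0.4028 -0.3814]
 [ 0.4228 -0.1797]
 [ 0.5218 -0.1954]
 [ 0.4939 -0.3908]] [ 0.4603 -0.2868]
handle [[ 0.4409 -0.3433]
 [ 0.4557 -0.2255]
 [ 0.4769 -0.2296]
 [ 0.4741 -0.3444]]
```

View pics/c2.png

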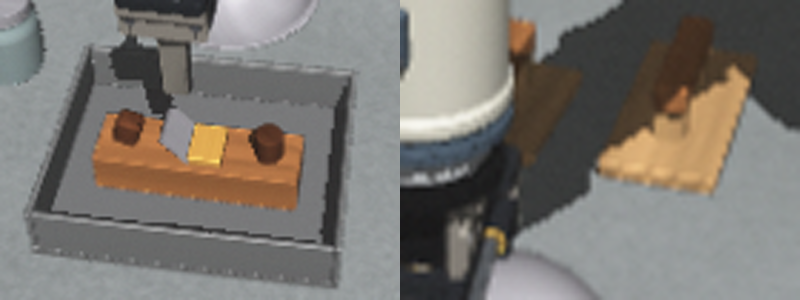

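The plane lies flat and well inside the crate, and the long float is at about (0.46,-0.287).

Emit:
jog_arm(increments=[0,-0.01,-0.03,0,0,6,0.01,-0.04,-0.055,0,0,13,0.02,-0.075,-0.08,0,0,20,0.025,-0.11,-0.1,0,0,27,0.03,-0.145,-0.12,0,0,34])

```text
time_s: 9.57
eef_pos: [0.5037, 0.1614, 0.282]
eef_rot: [-0.921, -3.003, 0.0]
ft_force: [1.0, 0.8, -0.2]
gripper_width: 0.0916
grasp_force: 0.0
```

```bash
python3 -c "
from h import *
inc([.46,-.287,.28],83)"
```

```text
shift [-0.2152 -0.3958  0.002 ] turn [-0.   0.  62.9] t 9.5667
```

Emit:
jog_arm(increments=[-0.215,-0.396,0,0,0,63,-0.215,-0.396,0,0,0,63,-0.215,-0.396,0,0,0,63,-0.215,-0.396,0,0,0,63,-0.215,-0.396,0,0,0,63])

```text
time_s: 9.98
eef_pos: [0.4845, -0.0467, 0.2812]
eef_rot: [1.801, 2.574, 0.0]
ft_force: [1.4, -0.3, 0.3]
gripper_width: 0.0923
grasp_force: 0.0
```

```bash
python3 -c "
from h import *
inc([.46,-.287,.28],83)"
```

```text
shift [-0.2174 -0.1053  0.0012] turn [2.000e-02 0.000e+00 2.703e+01] t 9.9833
```

Emit:
jog_arm(increments=[-0.217,-0.105,0,0,0,27,-0.217,-0.105,0,0,0,27,-0.217,-0.105,0,0,0,27,-0.217,-0.105,0,0,0,27,-0.217,-0.105,0,0,0,27])

```text
time_s: 10.4
eef_pos: [0.4647, -0.2543, 0.2811]
eef_rot: [2.353, 2.082, 0.0]
ft_force: [2.4, -0.2, 0.4]
gripper_width: 0.0922
grasp_force: 0.0
```

```bash
python3 -c "
from h import *
inc([.46,-.287,.28],83)"
```

```text
shift [-0.0331 -0.0007  0.0011] turn [ 0.01 -0.    0.01] t 10.4
```

Emit:
jog_arm(increments=[-0.02,0,0,0,0,0,-0.033,0,0,0,0,0,-0.033,0,0,0,0,0,-0.033,0,0,0,0,0,-0.033,0,0,0,0,0])

```text
time_s: 10.82
eef_pos: [0.4618, -0.2837, 0.281]
eef_rot: [-2.345, -2.09, -0.001]
ft_force: [0.1, -0.7, 0.1]
gripper_width: 0.0921
grasp_force: 0.0
```

```bash
python3 -c "
from h import *
s=shot('wrist','w4'); cv2.imwrite('pics/w4b.png',cv2.resize(s['pixels'],(800,600),interpolation=cv2.INTER_CUBIC)); print(get_state()['eef_pos'])"
```

```text
[ 0.46190799 -0.28359676  0.28117998]
```

View pics/w4b.png

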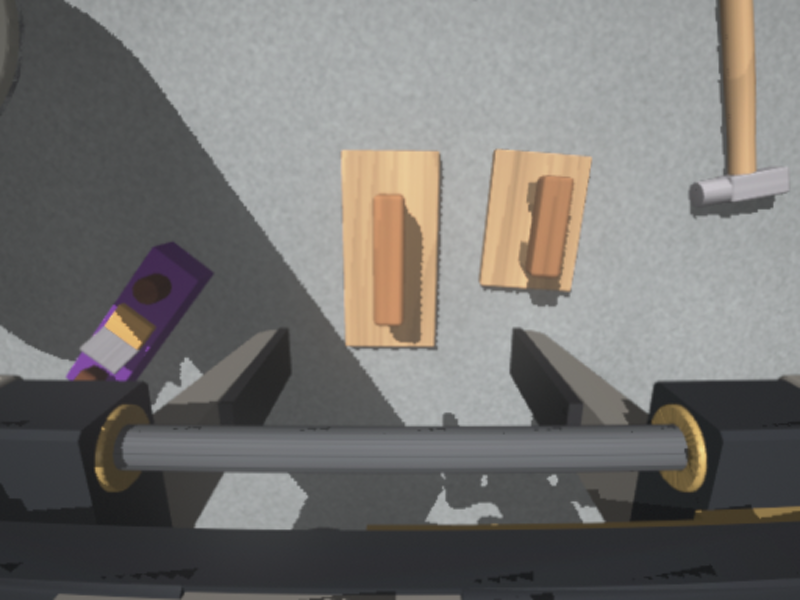

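The long float's board corners are at (342,151), (440,151), (436,348) and (346,347), with its handle from (373,194) to (404,325). The short float is clear to its right.

```bash
python3 - <<'E'
from h import *
np.set_printoptions(precision=4,suppress=True)
s=load('w4'); k=1.5625
B=onz(s,np.array([[342,151],[440,151],[436,348],[346,347]])/k,.014)[:,:2]
H=onz(s,np.array([[373,194],[404,195],[403,324],[375,325]])/k,.068)[:,:2]
for n,Q in (('b',B),('h',H)):
    d=Q[0]+Q[1]-Q[2]-Q[3]; print(n,Q.mean(0),np.degrees(np.arctan2(d[1],d[0])),cv2.minAreaRect(Q.astype(np.float32)))
c=(B.mean(0)+H.mean(0))/2
inc([*c,.12],83);inc([*c,.036],83)
E
```

```text
b [ 0.451  -0.2863] 83.20013535713856 ((0.4515748620033264, -0.2861309051513672), (0.20064771175384521, 0.09582013636827469), 82.89774322509766)
h [ 0.4505 -0.2838] 83.3376107033985 ((0.45069360733032227, -0.2838342487812042), (0.1179194450378418, 0.02652926929295063), 83.52555847167969)
shift [-0.0028 -0.0109  0.1612] turn [-0.01 -0.03  0.45] t 10.8667
shift [-0.0028 -0.0109  0.2452] turn [-0.01 -0.03  0.45] t 10.8667
```

Emit:
jog_arm(increments=[-0.003,-0.011,0.03,0,0,0,-0.003,-0.011,0.07,0,0,0,-0.003,-0.011,0.11,0,0,0,-0.003,-0.011,0.15,0,0,0,-0.003,-0.011,0.18,0,0,0])

```text
time_s: 11.28
eef_pos: [0.4498, -0.2847, 0.0989]
eef_rot: [-2.343, -2.09, 0.0]
ft_force: [0.5, 0.6, 0.3]
gripper_width: 0.0916
grasp_force: 0.0
```

Emit:
jog_arm(increments=[0,0,0.025,0,0,0,0,0,0.045,0,0,0,0,0,0.06,0,0,0,0,0,0.065,0,0,0,0,0,0.065,0,0,0])

```text
time_s: 11.7
eef_pos: [0.4501, -0.2853, 0.0354]
eef_rot: [-2.343, -2.09, 0.001]
ft_force: [-0.2, 0.1, -0.1]
gripper_width: 0.0917
grasp_force: 0.0
```

```bash
python3 -c "
from h import *
inc([.4508,-.2855,.036],83.2); shot('wrist','w5')"
```

```text
shift [-0.0001  0.0007 -0.0007] turn [-0.11 -0.06  0.25] t 11.7
```

Emit:
jog_arm(increments=[0,0,0,0,0,0,0,0,0,0,0,0,0,0,0,0,0,0,0,0,0,0,0,0,0,0,0,0,0,0], fingers=1, newtons=25)

```text
time_s: 12.17
eef_pos: [0.4507, -0.2869, 0.0368]
eef_rot: [2.346, 2.089, 0.0]
ft_force: [-0.0, 0.8, -0.2]
gripper_width: 0.0608
grasp_force: 0.0
```

Emit:
jog_arm(increments=[0,0,0,0,0,0,0,0,0,0,0,0,0,0,0,0,0,0,0,0,0,0,0,0,0,0,0,0,0,0])

```text
time_s: 12.58
eef_pos: [0.4505, -0.2868, 0.0362]
eef_rot: [2.346, 2.089, 0.0]
ft_force: [2.0, 0.0, -2.1]
gripper_width: 0.0279
grasp_force: 25.0
```

```bash
python3 -c "
from h import *
s=get_state();print(s['eef_pos'],s['gripper_width'],s['grasp_force']);inc([.4508,-.2855,.036],83.2)"
```

```text
[ 0.45048423 -0.28682314  0.03620825] 0.02789242632762474 25.031720101833344
shift [0.0014 0.0002 0.0002] turn [ 0.01 -0.    0.17] t 12.5833
```

Emit:
jog_arm(increments=[0,0,-0.005,0,0,0,0,0,-0.02,0,0,0,0,0,-0.045,0,0,0,0,0,-0.075,0,0,0,0,0,-0.105,0,0,0])

```text
time_s: 13.0
eef_pos: [0.4496, -0.2863, 0.142]
eef_rot: [-2.345, -2.088, 0.001]
ft_force: [0.6, 0.3, -3.2]
gripper_width: 0.0275
grasp_force: 25.0
```

Emit:
jog_arm(increments=[0,0,-0.025,0,0,0,0,0,-0.045,0,0,0,0,0,-0.055,0,0,0,0,0,-0.06,0,0,0,0,0,-0.06,0,0,0])

```text
time_s: 13.42
eef_pos: [0.4505, -0.2868, 0.2017]
eef_rot: [2.346, 2.089, 0.0]
ft_force: [-0.4, -0.7, -2.0]
gripper_width: 0.0276
grasp_force: 25.0
```

```bash
python3 -c "
from h import *
inc([.55,.042,.20],83.2);shot('scene','scene2');shot('side','side2')"
```

```text
shift [0.3381 0.0609 0.0016] turn [0.04 0.02 0.17] t 13.4167
```

Emit:
jog_arm(increments=[0.008,0.0015,0,0,0,0,0.025,0.0045,0,0,0,0,0.05,0.009,0,0,0,0,0.08,0.0145,0,0,0,0,0.11,0.02,0,0,0,0])

```text
time_s: 13.93
eef_pos: [0.4825, -0.1782, 0.1999]
eef_rot: [-2.346, -2.086, 0.001]
ft_force: [0.9, 0.2, -1.9]
gripper_width: 0.0277
grasp_force: 25.0
```

Emit:
jog_arm(increments=[0.03,0.0055,0,0,0,0,0.06,0.011,0,0,0,0,0.09,0.016,0,0,0,0,0.12,0.0215,0,0,0,0,0.15,0.027,0,0,0,0])

```text
time_s: 14.35
eef_pos: [0.5265, -0.0318, 0.2]
eef_rot: [-2.345, -2.088, 0.002]
ft_force: [0.9, -0.7, -2.6]
gripper_width: 0.0277
grasp_force: 25.0
```

Emit:
jog_arm(increments=[0.025,0.0045,0,0,0,0,0.045,0.008,0,0,0,0,0.06,0.011,0,0,0,0,0.07,0.0125,0,0,0,0,0.078,0.0135,0,0,0,0])

```text
time_s: 14.77
eef_pos: [0.549, 0.0432, 0.2002]
eef_rot: [-2.344, -2.09, 0.002]
ft_force: [-0.6, 0.5, -3.3]
gripper_width: 0.0279
grasp_force: 25.0
```

Emit:
jog_arm(increments=[0,0,0.01,0,0,0,0,0,0.025,0,0,0,0,0,0.04,0,0,0,0,0,0.05,0,0,0,0,0,0.055,0,0,0])

```text
time_s: 15.18
eef_pos: [0.5481, 0.0412, 0.1441]
eef_rot: [-2.346, -2.087, 0.004]
ft_force: [-0.0, -0.2, -2.8]
gripper_width: 0.028
grasp_force: 25.0
```

```bash
python3 - <<'E'
from h import *
inc([.55,.042,.119],83.2)
a=shot('scene','scene3');b=shot('side','side3');w=shot('wrist','w6')
c=lambda s,b:cv2.resize(s['pixels'][b[1]:b[3],b[0]:b[2]],(400,300),interpolation=cv2.INTER_CUBIC)
cv2.imwrite('pics/c3.png',np.vstack([np.hstack([c(b,(190,145,310,235)),c(a,(220,175,340,265))]),np.hstack([c(w,(0,0,512,384)),c(w,(100,40,420,280))])]))
E
```

```text
shift [0.001  0.0019 0.0251] turn [-0.17  0.04  0.13] t 15.1833
```

View pics/c3.png

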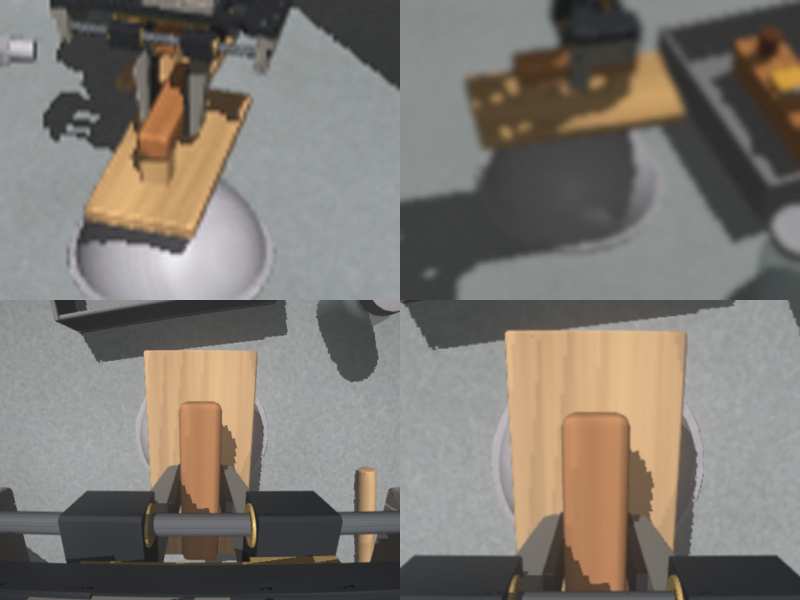

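The crops show the float held level over the bowl. In the lower-right crop the bowl rim spans x 493..703 and the board's far edge runs (505,331)-(686,333).

```bash
python3 - <<'E'
from h import *
from scipy.optimize import least_squares
np.set_printoptions(precision=4,suppress=True)
s=load('w6')
u=lambda x,y:[100+(x-400)/1.25,40+(y-300)/1.25]
f=lambda c:(lambda P:[P[:,0].min()-u(493,0)[0],P[:,0].max()-u(703,0)[0]])(proj(s,[[c[0]+.097*np.cos(t),.0435+.097*np.sin(t),.003] for t in np.linspace(0,6.283,361)]))
r=least_squares(f,[.549]);print('bowl x',r.x,r.fun)
z=.1441-.036+.014
E_=onz(s,[u(505,331),u(686,333)],z)[:,:2];m=E_.mean(0);ax=np.array([np.cos(np.radians(83.2)),np.sin(np.radians(83.2))])
print(E_,'float centre',m-.1*ax,'tcp',get_state()['eef_pos'])
E
```

```text
bowl x [0.5502] [-1.2179  1.1936]
[[0.5131 0.1474]
 [0.606  0.1356]] float centre [0.5477 0.0422] tcp [0.5493 0.0416 0.1459]
```

Emit:
jog_arm(increments=[0.001,0.001,0.008,0,0,0,0.001,0.001,0.014,0,0,0,0.001,0.001,0.019,0,0,0,0.001,0.001,0.022,0,0,0,0.001,0.001,0.023,0,0,0])

```text
time_s: 15.75
eef_pos: [0.5502, 0.0428, 0.1225]
eef_rot: [-2.346, -2.089, 0.001]
ft_force: [0.0, 0.2, -2.0]
gripper_width: 0.0274
grasp_force: 25.0
```

Emit:
jog_arm(increments=[0,0,0.001,0,0,0,0,0,0.002,0,0,0,0,0,0.003,0,0,0,0,0,0.003,0,0,0])

```text
time_s: 16.08
eef_pos: [0.5507, 0.0429, 0.1202]
eef_rot: [2.346, 2.089, 0.0]
ft_force: [0.5, -0.2, -3.2]
gripper_width: 0.0282
grasp_force: 25.0
```

Emit:
jog_arm(increments=[0,0,0.0005,0,0,0,0,0,0.001,0,0,0,0,0,0.0015,0,0,0,0,0,0.0015,0,0,0])

```text
time_s: 16.42
eef_pos: [0.5506, 0.0428, 0.1187]
eef_rot: [-2.346, -2.089, 0.0]
ft_force: [0.4, 0.1, -2.9]
gripper_width: 0.0277
grasp_force: 25.0
```

Emit:
jog_arm(increments=[0,0,0.0005,0,0,0,0,0,0.001,0,0,0,0,0,0.0015,0,0,0,0,0,0.0015,0,0,0])

```text
time_s: 16.75
eef_pos: [0.5506, 0.0429, 0.1171]
eef_rot: [-2.346, -2.089, 0.0]
ft_force: [-1.2, -0.4, -3.0]
gripper_width: 0.0279
grasp_force: 25.0
```

Emit:
jog_arm(increments=[0,0,0.0003,0,0,0,0,0,0.0005,0,0,0,0,0,0.0005,0,0,0])

```text
time_s: 17.0
eef_pos: [0.5506, 0.0429, 0.1167]
eef_rot: [-2.346, -2.089, 0.0]
ft_force: [-0.8, 0.5, -1.4]
gripper_width: 0.0278
grasp_force: 25.0
```

Emit:
jog_arm(increments=[0,0,0.0003,0,0,0,0,0,0.0005,0,0,0,0,0,0.0005,0,0,0])

```text
time_s: 17.25
eef_pos: [0.5507, 0.0429, 0.1162]
eef_rot: [-2.346, -2.089, -0.0]
ft_force: [-0.0, -0.4, -2.8]
gripper_width: 0.0281
grasp_force: 25.0
```

Emit:
jog_arm(increments=[0,0,0.0003,0,0,0,0,0,0.0005,0,0,0,0,0,0.0005,0,0,0])

```text
time_s: 17.5
eef_pos: [0.5507, 0.0429, 0.1161]
eef_rot: [2.346, 2.089, 0.0]
ft_force: [-1.7, 0.3, 3.7]
gripper_width: 0.028
grasp_force: 25.0
```

Emit:
jog_arm(increments=[0,0,0.0003,0,0,0,0,0,0.0005,0,0,0,0,0,0.0005,0,0,0])

```text
time_s: 17.75
eef_pos: [0.5508, 0.0429, 0.116]
eef_rot: [2.346, 2.089, 0.0]
ft_force: [-4.3, 0.6, 8.3]
gripper_width: 0.0277
grasp_force: 25.0
```

Emit:
jog_arm(increments=[0,0,-0.0006,0,0,0,0,0,-0.0006,0,0,0,0,0,-0.0006,0,0,0])

```text
time_s: 18.0
eef_pos: [0.5508, 0.0428, 0.1161]
eef_rot: [2.346, 2.089, 0.0]
ft_force: [-1.3, 0.1, 4.7]
gripper_width: 0.028
grasp_force: 25.0
```

Emit:
jog_arm(increments=[0,0,0,0,0,0,0,0,0,0,0,0,0,0,0,0,0,0], newtons=5)

```text
time_s: 18.25
eef_pos: [0.5508, 0.0429, 0.116]
eef_rot: [2.346, 2.089, 0.0]
ft_force: [-2.7, -0.5, 5.3]
gripper_width: 0.028
grasp_force: 5.0
```

Emit:
jog_arm(increments=[0,0,0,0,0,0,0,0,0,0,0,0,0,0,0,0,0,0], newtons=3)

```text
time_s: 18.5
eef_pos: [0.5508, 0.0429, 0.1159]
eef_rot: [2.346, 2.089, 0.0]
ft_force: [-0.5, -0.3, 4.2]
gripper_width: 0.0279
grasp_force: 3.0
```

Emit:
jog_arm(increments=[0,0,-0.0004,0,0,0,0,0,-0.0004,0,0,0,0,0,-0.0004,0,0,0])

```text
time_s: 18.75
eef_pos: [0.5507, 0.0429, 0.116]
eef_rot: [2.346, 2.089, 0.0]
ft_force: [0.4, 0.4, 0.4]
gripper_width: 0.0279
grasp_force: 3.0
```

Emit:
jog_arm(increments=[0,0,0,0,0,0,0,0,0,0,0,0,0,0,0,0,0,0,0,0,0,0,0,0,0,0,0,0,0,0], fingers=0.58)

```text
time_s: 19.17
eef_pos: [0.5506, 0.0429, 0.1162]
eef_rot: [-2.346, -2.089, 0.0]
ft_force: [-0.8, 0.8, 0.7]
gripper_width: 0.0387
grasp_force: 0.0
```

Emit:
jog_arm(increments=[0,0,0,0,0,0,0,0,0,0,0,0,0,0,0,0,0,0,0,0,0,0,0,0,0,0,0,0,0,0])

```text
time_s: 19.58
eef_pos: [0.5506, 0.0429, 0.1162]
eef_rot: [-2.346, -2.089, 0.0]
ft_force: [-0.4, 0.0, 1.1]
gripper_width: 0.039
grasp_force: 0.0
```

```bash
python3 - <<'E'
from h import *
print(get_state()['torque'])
a=shot('scene','scene4');b=shot('side','side4');w=shot('wrist','w7')
c=lambda s,b:cv2.resize(s['pixels'][b[1]:b[3],b[0]:b[2]],(400,300),interpolation=cv2.INTER_CUBIC)
cv2.imwrite('pics/c4.png',np.vstack([np.hstack([c(b,(190,145,310,235)),c(a,(220,175,340,265))]),np.hstack([c(w,(0,0,512,384)),c(w,(100,40,420,280))])]))
E
```

```text
[ 0.00244613 -0.06899391  0.00794853]
```

View pics/c4.png

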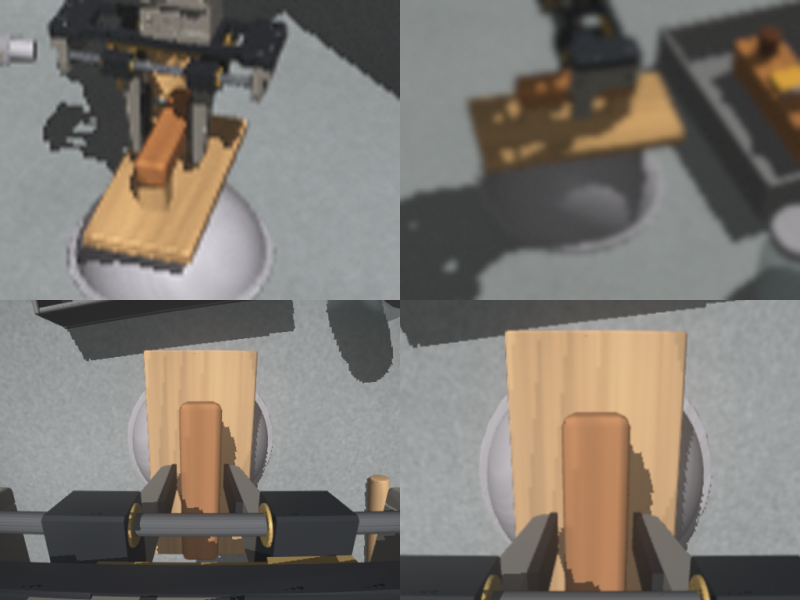

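The fingers stand clear of the bar on both sides and the float stays level, with its far edge unchanged at (505..686,332). I open fully and rise.

Emit:
jog_arm(increments=[0,0,0,0,0,0,0,0,0,0,0,0,0,0,0,0,0,0,0,0,0,0,0,0,0,0,0,0,0,0], fingers=0.2)

```text
time_s: 20.15
eef_pos: [0.5507, 0.0429, 0.1162]
eef_rot: [2.346, 2.089, 0.0]
ft_force: [0.8, 0.8, 0.6]
gripper_width: 0.07
grasp_force: 0.0
```

Emit:
jog_arm(increments=[0,0,-0.01,0,0,0,0,0,-0.03,0,0,0,0,0,-0.06,0,0,0,0,0,-0.09,0,0,0,0,0,-0.12,0,0,0])

```text
time_s: 20.57
eef_pos: [0.5504, 0.0428, 0.2382]
eef_rot: [-2.346, -2.089, 0.0]
ft_force: [1.8, -0.4, -0.7]
gripper_width: 0.0737
grasp_force: 0.0
```

Emit:
jog_arm(increments=[0,0,-0.02,0,0,0,0,0,-0.03,0,0,0,0,0,-0.03,0,0,0,0,0,-0.03,0,0,0,0,0,-0.03,0,0,0])

```text
time_s: 20.98
eef_pos: [0.5498, 0.0428, 0.2647]
eef_rot: [-2.345, -2.088, 0.003]
ft_force: [-0.0, 0.3, -0.3]
gripper_width: 0.0734
grasp_force: 0.0
```

Emit:
jog_arm(increments=[0,0,0,0,0,0,0,0,0,0,0,0,0,0,0,0,0,0,0,0,0,0,0,0,0,0,0,0,0,0])

```text
time_s: 21.4
eef_pos: [0.5506, 0.0429, 0.2659]
eef_rot: [-2.346, -2.089, 0.001]
ft_force: [-0.4, -0.3, -0.7]
gripper_width: 0.0735
grasp_force: 0.0
```

```bash
python3 - <<'E'
from h import *
p0=load('side4')['pixels']
b=shot('side','side5');b2=shot('side','side6');a=shot('scene','scene5')
print(np.abs(b['pixels'][170:240,200:290].astype(int)-b2['pixels'][170:240,200:290]).max())
def edge(s):
    h=cv2.cvtColor(s['pixels'],cv2.COLOR_BGR2HSV)[150:235,200:300]
    m=((h[...,0]<24)&(h[...,1]>90)&(h[...,2]>50)); ys,xs=np.nonzero(m); return xs.min()+200,xs.max()+200,ys.max()+150,m.sum()
for f in ('side4','side5','side6'): print(edge(load(f)))
c=lambda s,b:cv2.resize(s['pixels'][b[1]:b[3],b[0]:b[2]],(400,300),interpolation=cv2.INTER_CUBIC)
cv2.imwrite('pics/c5.png',np.hstack([c(b2,(150,125,350,275)),c(a,(120,165,320,315))]))
E
```

```text
6
(np.int64(215), np.int64(263), np.int64(223), np.int64(1469))
(np.int64(215), np.int64(263), np.int64(223), np.int64(2022))
(np.int64(215), np.int64(263), np.int64(223), np.int64(2020))
```

View pics/c5.png

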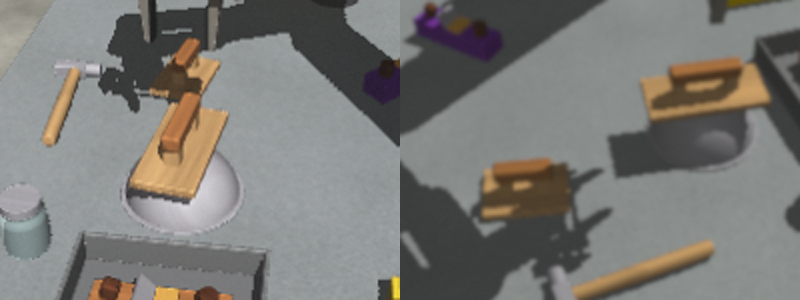

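The float is balanced level and still on the bowl, the plane is in the crate, and the jar, hammer and short float look untouched. I hand in.

```bash
python3 -c "
from rig import job_done
print(job_done())"
```

```text
the job is handed in; nothing more can be done
None
```

Job handed in at about 21.5 s, verdict not shown: the plane lies sole down in the crate, the longer float is balanced level and still on the bowl with the gripper clear, and the shorter float, jar and hammer look untouched in the last pictures.

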